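# Draw a soil-core liner out of the sampler barrel

### The job

Draw the white sample liner all the way out of the steel barrel, regripping it in the open gap hand over hand, and slide it along the cradle's groove until its orange cap rests against the red end stop. Keep the liner level, move it gently without dropping it, leave the other things on the table where they are, and let go at the end.

Things in the scene. Friction and masses are not known exactly. Their poses are not given: they have to be found in the camera images.
- bench: Fixed bench on an aluminium plate 110 x 500 x 12 mm. Origin at table height under the middle of the open working gap; y axis = draw direction, from barrel to cradle; z up; x across. Along y: barrel -255 to -55 mm, working gap -55 to 55 (free at both sides; a white rest rail 16 mm wide, top 60 mm high, runs along its middle under the liner), cradle 55 to 220, red end stop 220 to 232 (92 mm high).
- barrel_mouth (a point): Centre of the barrel's mouth at the liner's centre-line height (75 mm), bench y -55 mm. The steel barrel is a level tube, outer diameter 41, bore 33 mm, in two blue clamps (70 wide, top 108 mm high; the nearer is 19 mm behind the mouth).
- cradle_mouth (a point): Middle of the groove's entry at 74 mm height, bench y +55 mm. The grey cradle is a solid block 110 mm wide, 80 high, with an open groove 32 wide, floor 60 high, flared sideways over the first 20 mm. It is too wide to straddle: the liner can be gripped well only in the gap, and one grip carried about 70 mm.
- stop_face (a point): Middle of the red stop's face towards the barrel, at the centre-line height of a liner in the groove (74 mm), bench y +220 mm.
- liner: Sample liner: rigid closed white tube 190 mm long, 28 mm diameter, 0.2 to 0.42 kg, three black rings, flush orange cap at the nose, blue at the tail. Origin mid centre line; y axis towards the nose; may roll about it. It starts loose in the barrel, nose 50 to 70 mm out, centre line 75 mm high; slides with a few newtons. Let go anywhere on its way it stays, lying on rail and groove.
- liner_nose (a point): Centre of the liner's flat leading end (orange cap), 95 mm from its middle.
- liner_tail (a point): Centre of the liner's flat trailing end (blue cap), 95 mm from its middle.
- scissors: Bystander: steel scissors, 160 mm long, lying flat in front of the barrel; origin under the pivot area.
- spare_cap: Bystander: orange spare cap, 34 mm across, 22 mm high, in front of the cradle; origin under its centre.
- brush: Bystander: hand brush, 160 mm long, lying behind the barrel; origin on its underside.
- jar: Bystander: closed whitish jar, 68 mm across, 75 mm high, behind the cradle; origin under its centre.
- jug: Bystander: white plastic jug, 100 mm across, 120 mm high, at the left or right end of the bench; origin under its centre.
- tub: Bystander: lidded white tub, 136 mm across, 88 mm high, at the left or right end of the bench; origin under its centre.
Mind the look-alikes: they are no part of the job. Leave any pink or purple look-alike of the liner alone.

How it is judged:
On the way, in this order (a step that is already met when the one before it is completed fails the run):
1. the nose has entered the cradle's groove while the tail is still in the barrel (x of liner_nose in the frame of bench between -0.008 and 0.008 m and z of liner_nose in the frame of bench between 0.068 and 0.081 m and y of liner_nose in the frame of bench above 0.085 m and y of liner_tail in the frame of bench below -0.057 m), for 0.1 s.
2. the tail is out of the barrel with the nose in the groove (x of liner_nose in the frame of bench between -0.008 and 0.008 m and z of liner_nose in the frame of bench between 0.068 and 0.081 m and y of liner_tail in the frame of bench above -0.05 m), for 0.1 s.
At the end, for the whole second after the job is handed in: The liner lies at rest and released in the cradle's groove, clear of the barrel, its orange nose within 8 mm of the red stop's face, both ends within 8 to 10 mm of the groove's middle line and at the height of a liner lying on the groove's floor (within about 7 mm) (x of liner_nose in the frame of bench between -0.008 and 0.008 m and z of liner_nose in the frame of bench between 0.068 and 0.081 m and y of liner_nose in the frame of bench above 0.212 m and x of liner_tail in the frame of bench between -0.01 and 0.01 m and z of liner_tail in the frame of bench between 0.066 and 0.083 m and linear speed of liner below 0.02 m/s and contact force between the fingers and liner below 0.1 N); the robot touches nothing.
It fails at once if the liner is tipped more than 17 degrees from level (angle between liner's own y axis and vertical below 1.27 rad or angle between liner's own y axis and vertical above 1.87 rad).
It fails at once if the liner is dropped or flung (faster than 0.6 m/s) (linear speed of liner above 0.6 m/s).
It fails at once if another thing on the table is shifted by more than 25 mm (distance of any of scissors, spare_cap, brush, jar, jug, tub from where it was at the start of the episode above 0.025 m).
It also fails if it takes over 59 s, if anything falls off the work surface, if the arm or the gripper's body presses on something with over 40 N, if the wrist force passes 120 N, or if a joint passes its speed limit or range.

### The arm

A 6-joint arm with a two-finger parallel gripper is mounted at the origin on the work surface. World frame = base frame: x ahead of the robot, y to its left, z up, the work surface at z = 0. Lengths are in m, angles in rad, forces in N, time in s.
With the tool pointing down it reaches from about 0.25 to 0.8 m from the base axis. Payload 8.5 kg.
Tool frame: the origin (TCP) lies on the centre line of the jaws, within the pads' length; the fingertips stand 11 mm ahead of it and the grasp point (between the pads) lies 8 mm behind it; z points along the fingers, y is the direction in which the jaws open and shut (so a half turn about z gives the same grasp; the last joint's range is limited). The gripper opens to 85 mm and grips with 20 to 120 N. Pads are 22 mm wide; open, the fingers measure 114 mm over their backs; the gripper's body (76 mm by 85 mm) begins 54 mm behind the grasp point. The pads swing forward as they close: fully open they stand 13 mm farther back than shut.
Start: joints at [1.122, 0.238, -0.013, 1.319, 0, 1.571], TCP at [0.228, 0.473, 0.217] pointing down, gripper open.
Joint ranges: [-2.66, 2.66], [-1.03, 1.9], [-1.14, 1.46], [-1.82, 2.27], [-1.45, 1.34], [-3.14, 3.14]. Speed limits (rad/s): [2.22, 2.22, 2.79, 3.14, 3.14, 3.14].

### API

Orientations are given as a unit quaternion [w, x, y, z].
In Python, from rig import r gives the robot as it stands. The module is installed in compiled form; this text tells all that it offers.
- The arm moves only by the tool servo_tool, never from a script. Its argument "commands" is a list of rows, each a list of 3 entries, a list of its own where there are three numbers: the opening, from 0 (shut) to 1 (fully open), then the shift along the tool's x, y, z in m, then the turn, a rotation vector about the tool's x, y, z in rad. A call has 1 to 8 rows; each row is the pose to reach, as a shift and turn from the pose measured when the call began, along the tool's axes at that moment; what a row does not reach only later rows make up. A row lasts 1/12 s, in which the tool goes at most 41.7 mm and 7.16 degrees, less where a joint would pass 70% of its speed; a pose out of reach is approached as far as the arm can. A call with a gripper value outside its range is refused whole. The fingers move at their own pace and stop on an object; "grip_force" is the grip in N (left out, the last holds). Time passes only in rows, so rows that repeat a pose let the fingers close. It gives the time, the measured TCP pose, the force and the opening at its end, in the units of the state.
- r.read_state(): the state, without advancing time (a new reading comes with each control period).
- r.capture(name): name is "scene" or "side" or "wrist"; returns (picture, depth): 420x560x3 uint8, red, green, blue; 420x560 float32, m along the optical axis (not along the pixel's ray), 0 where there is no reading.
- r.calibration(name): a dict with "mtx" (3x3 intrinsics, pixels), "R" (3x3) and "t" (3): a world point X has camera coordinates R X + t; the wrist camera has in their place "tool_from_camera" (4x4, takes a point from camera to tool coordinates, whose origin is the TCP and whose axes are the flange's). Camera axes: x right, y down, z forward; pixel columns grow to the right and rows downward; lengths in m; the calibration is good to about 2 mm. A picture is of the moment at which its call begins: read the wrist's pose just before it. calibration takes no time and is no camera call.
- r.sign_off(): hands the job in, once; it reports no verdict.
The state is a dict: "clock": time; "joint_positions": joint angles; "joint_velocities": joint speeds; "joint_torque": joint torques, N m; "tcp_pos": TCP position; "orientation": TCP orientation; "contact_force": force on the tool from outside, world axes, zero at the start; "ft_torque": the same for the moment, N m; "opening": finger opening in m.
Only numpy, scipy, OpenCV 4.12 (cv2) and the standard library are available. Lean on these libraries where they do the work, as an engineer would, in place of code of your own. Each camera call takes 0.05 s, during which the arm holds its last target. There are 200 camera calls.

## Working session

There is one attempt and no reset: what is moved stays moved. The work goes in short steps, Python scripts to look and compute and a tool call to move; the robot and the scene stay as the last step left them, time stands still between calls to the robot, and variables do not carry over. Pictures are saved under pics/ and viewed, about 8 in all and at most 12, crops included, and the job is handed in when it is done.

Besides the shell and the picture viewer there is one more tool, called after ">>>" as name(argument=value, ...), one argument or row to a line, values as JSON. servo_tool: Moves the arm, as the interface text tells. Its arguments: {"type":"object","properties":{"commands":{"type":"array"},"grip_force":{"type":"number"}},"required":["commands"]}

```bash
mkdir -p pics
cat > h.py <<'E'
import numpy as np, cv2
from rig import r
def save(n,im,box=None,k=1):
    if box: im=im[box[1]:box[3],box[0]:box[2]]
    im=cv2.resize(im,None,fx=k,fy=k,interpolation=cv2.INTER_CUBIC)
    cv2.imwrite('pics/'+n+'.png',im[:,:,::-1])
def world(name,d,u,v,st=None):
    c=r.calibration(name);z=d[int(v),int(u)]
    p=z*np.linalg.solve(np.array(c['mtx']),[u,v,1.])
    if 'R' in c: return np.array(c['R']).T@(p-np.array(c['t']))
    from scipy.spatial.transform import Rotation as R
    T=np.array(c['tool_from_camera']);q=st['orientation']
    return R.from_quat([q[1],q[2],q[3],q[0]]).as_matrix()@(T[:3,:3]@p+T[:3,3])+np.array(st['tcp_pos'])
E
python3 - <<'E'
from h import *
print(r.read_state())
a,d=r.capture('scene');b,e=r.capture('side')
np.savez('c0',a=a,d=d,b=b,e=e)
save('scene0',a,k=1.4);save('side0',b,k=1.4)
E
```

```text
{'clock': 0.0, 'joint_positions': array([ 1.12203224e+00,  2.38796100e-01, -1.42830220e-02,  1.31920852e+00,
        7.11185364e-06,  1.57079545e+00]), 'joint_velocities': array([ 0.00166423, -0.00020835,  0.00132397,  0.00133597,  0.00075862,
        0.00129849]), 'joint_torque': array([ 2.35600848e-03, -5.38783908e+01,  3.46438479e+01,  1.84073194e-02,
        1.93175392e-04, -1.23433099e-05]), 'tcp_pos': array([0.22757259, 0.47260678, 0.21605842]), 'orientation': array([-1.69378546e-04,  2.22503451e-01,  9.74931617e-01, -7.26172658e-04]), 'contact_force': array([ 0.70291345, -0.46142121,  0.51029538]), 'ft_torque': array([ 0.00192949, -0.00430307, -0.01790506]), 'opening': 0.08542199796263449}
```

View pics/scene0.png

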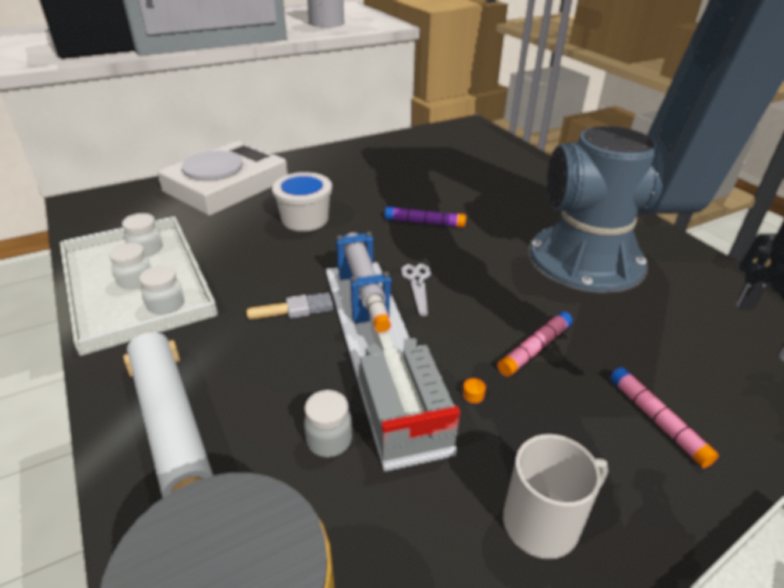

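View pics/side0.png

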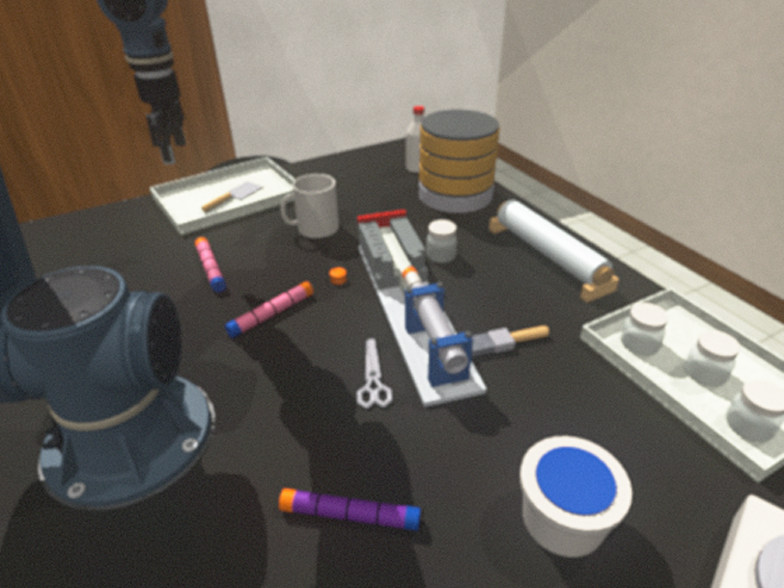

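The scene view shows the white liner in the barrel with its orange cap at about (380,322) (enlarged pixels), between blue clamps and the grey cradle; the red stop is at (420,420). Look-alikes: pink tubes at (537,343) and (663,415), purple at (425,217), barrel-like roller at (165,400), spare cap at (474,390). My choice is the white tube in the steel barrel. Next, one close crop of it.

Run:
```python
from h import *
f=np.load('c0.npz')
save('crop0',f['a'],(225,160,335,335),3.4)
# red stop / orange / blue clamp statistics from both cams
for n,im,d in(('scene',f['a'],f['d']),('side',f['b'],f['e'])):
    h=cv2.cvtColor(im,cv2.COLOR_RGB2HSV)
    def pts(m):
        k,l,s,c=cv2.connectedComponentsWithStats(m.astype(np.uint8))
        for i in range(1,k):
            if s[i,4]>25:
                v,u=np.where(l==i);P=np.array([world(n,d,x,y) for x,y in zip(u,v) if d[y,x]>0])
                if len(P): print(n,c[i].round(),s[i,4],'med',np.median(P,0).round(3),'min',np.percentile(P,3,0).round(3),'max',np.percentile(P,97,0).round(3))
    H,S,V=cv2.split(h)
    print('red');pts(((H<4)|(H>176))&(S>190)&(V>90))
    print('orange');pts((H>8)&(H<18)&(S>200)&(V>150))
    print('blue');pts((H>100)&(H<118)&(S>150)&(V>60))
```

```text
red
scene [303. 301.] 561 med [0.599 0.286 0.085] min [0.556 0.272 0.061] max [0.653 0.297 0.092]
orange
scene [272. 232.] 72 med [0.557 0.072 0.077] min [0.545 0.063 0.065] max [0.566 0.075 0.087]
scene [362. 261.] 94 med [0.386 0.205 0.018] min [0.371 0.195 0.   ] max [0.391 0.216 0.028]
scene [339. 279.] 145 med [0.463 0.225 0.013] min [ 0.439  0.191 -0.002] max [0.478 0.235 0.022]
scene [504. 326.] 117 med [0.243 0.492 0.018] min [ 0.223  0.478 -0.   ] max [0.251 0.495 0.026]
blue
scene [215. 132.] 252 med [ 0.501 -0.437  0.089] min [ 0.462 -0.476  0.087] max [ 0.538 -0.405  0.092]
scene [277. 152.] 47 med [ 0.321 -0.345  0.017] min [ 0.29  -0.401 -0.003] max [ 0.329 -0.336  0.028]
scene [250. 180.] 243 med [ 0.521 -0.154  0.08 ] min [ 0.469 -0.165  0.021] max [ 0.534 -0.139  0.105]
scene [261. 211.] 291 med [ 0.552 -0.017  0.078] min [ 0.502 -0.025  0.02 ] max [ 0.566 -0.004  0.104]
scene [405. 226.] 42 med [0.209 0.156 0.023] min [ 0.175  0.132 -0.003] max [0.215 0.167 0.028]
scene [441. 267.] 84 med [0.234 0.31  0.021] min [ 0.213  0.29  -0.002] max [0.242 0.318 0.028]
red
orange
side [241. 195.] 62 med [0.459 0.215 0.021] min [0.445 0.203 0.   ] max [0.475 0.262 0.023]
side [204. 356.] 102 med [ 0.173 -0.246  0.024] min [ 0.164 -0.254 -0.   ] max [ 0.185 -0.213  0.028]
blue
side [154. 201.] 26 med [0.223 0.31  0.025] min [0.213 0.304 0.019] max [0.234 0.317 0.028]
side [304. 207.] 48 med [ 0.532 -0.022  0.104] min [ 0.507 -0.031  0.103] max [ 0.55  -0.014  0.106]
side [166. 234.] 72 med [0.211 0.149 0.022] min [0.203 0.141 0.   ] max [0.219 0.197 0.029]
side [323. 242.] 87 med [ 0.498 -0.158  0.105] min [ 0.476 -0.168  0.102] max [ 0.519 -0.15   0.106]Traceback (most recent call last):
  File "<stdin>", line 16, in <module>
  File "<stdin>", line 11, in pts
  File "h.py", line 8, in world
    c=r.calibration(name);z=d[int(v),int(u)]
ValueError: time passes only in moves, steps and waits
```

View pics/crop0.png

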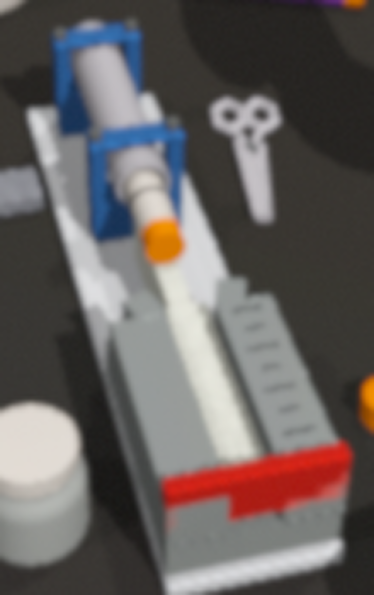

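The crop shows the white liner (orange nose) protruding from the barrel between the blue clamps, with the rail and the empty groove ahead of it. From the depth data, the bench y axis is about (0.226, 0.974), the bench origin is about (0.551, 0.063), and the nose is at about bench y +10 mm, which fits the 50–70 mm given. Moving above the gap.

>>> servo_tool(
  commands=[
    [1,[-0.03,-0.016,0],[0,0,0.12]],
    [1,[-0.06,-0.032,0],[0,0,0.24]],
    [1,[-0.09,-0.048,0],[0,0,0.36]],
    [1,[-0.12,-0.064,0],[0,0,0.48]],
    [1,[-0.15,-0.08,0],[0,0,0.6]],
    [1,[-0.19,-0.1,0],[0,0,0.72]],
    [1,[-0.225,-0.12,0],[0,0,0.84]],
    [1,[-0.26,-0.14,0],[0,0,0.95]],
  ],
)

```text
clock: 0.77
tcp_pos: [0.4015, 0.2323, 0.2162]
orientation: [0.0, 0.646, 0.763, -0.001]
contact_force: [2.0, 0.8, 0.0]
opening: 0.0855
```

```bash
cat >> h.py <<'E'
from scipy.spatial.transform import Rotation as Ro
def tgt(p,yaw=None,st=None):
    """shift/turn in tool axes to bring TCP to p, z down, tool y at world angle yaw (mod pi)"""
    st=st or r.read_state();q=st['orientation'];M=Ro.from_quat([q[1],q[2],q[3],q[0]]).as_matrix()
    s=M.T@(np.array(p)-st['tcp_pos']);
    if yaw is None: return s.round(4),None
    best=None
    for y in(yaw,yaw+np.pi):
        c,n=np.cos(y),np.sin(y);T=np.array([[n,c,0],[-c,n,0],[0,0,-1.]])
        if np.linalg.det(T)<0:T[:,0]*=-1
        w=Ro.from_matrix(M.T@T).as_rotvec()
        if best is None or np.linalg.norm(w)<np.linalg.norm(best):best=w
    return s.round(4),best.round(4)
E
python3 - <<'E'
from h import *
s=r.read_state();print(s['tcp_pos'],s['joint_positions'].round(2));print(tgt([.545,.039,.21],-.229))
E
```

```text
[0.40151666 0.2322809  0.21616133] [ 0.52  0.13 -0.15  1.29 -0.    1.93]
(array([-0.2144,  0.1095,  0.0063]), array([-0.0007,  0.0013,  0.3955]))
```

>>> servo_tool(
  commands=[
    [1,[-0.035,0.018,0],[0,0,0.09]],
    [1,[-0.07,0.036,0],[0,0,0.18]],
    [1,[-0.105,0.054,0],[0,0,0.27]],
    [1,[-0.14,0.072,0],[0,0,0.36]],
    [1,[-0.17,0.088,0],[0,0,0.395]],
    [1,[-0.2,0.102,0],[0,0,0.395]],
    [1,[-0.214,0.11,0],[0,0,0.395]],
    [1,[-0.214,0.11,0],[0,0,0.395]],
  ],
)

```text
clock: 1.43
tcp_pos: [0.547, 0.037, 0.2155]
orientation: [0.0, 0.784, 0.621, -0.001]
contact_force: [-0.8, -0.0, -0.2]
opening: 0.0852
```

Run:
```python
from h import *
s=r.read_state();print(s['tcp_pos'],s['orientation'])
a,d=r.capture('wrist');c=r.calibration('wrist');print(c)
np.savez('w1',a=a,d=d,p=s['tcp_pos'],q=s['orientation']);save('w1',a,k=1.4)
```

```text
[0.54700232 0.03700756 0.21551076] [ 3.01153468e-04  7.84080572e-01  6.20658153e-01 -1.01168447e-03]
{'mtx': array([[315.33030316,   0.        , 284.09718778],
       [  0.        , 315.33030316, 211.00184443],
       [  0.        ,   0.        ,   1.        ]]), 'tool_from_camera': array([[ 1.12956039e-03, -9.60491982e-01, -2.78305367e-01,
         7.20278575e-02],
       [ 9.99998687e-01,  1.40834407e-03, -8.01796529e-04,
        -2.08222065e-03],
       [ 1.16206885e-03, -2.78304096e-01,  9.60492311e-01,
        -1.58342073e-01],
       [ 0.00000000e+00,  0.00000000e+00,  0.00000000e+00,
         1.00000000e+00]])}
```

View pics/w1.png

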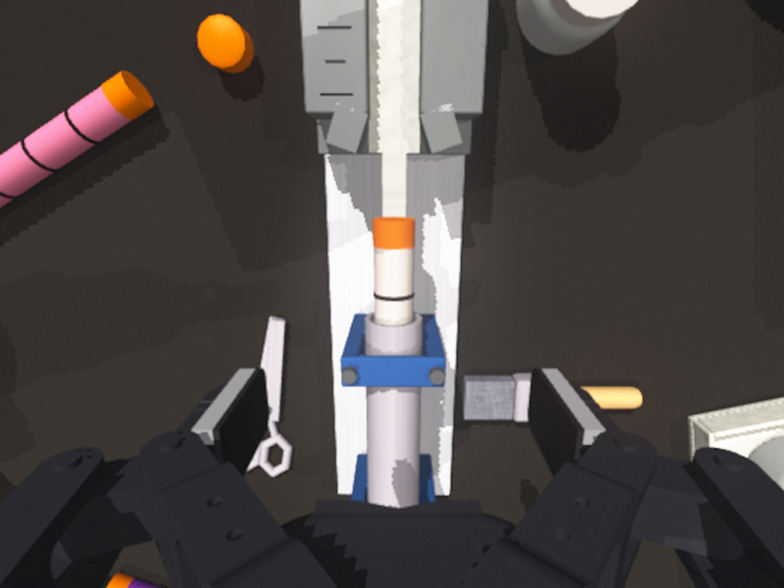

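The wrist view is aligned with the bench. The orange nose edge is at (394,218), the barrel mouth at (393,320), the cradle face at (320–470,153), and the liner axis near column 394.

Run:
```python
from h import *
f=np.load('w1.npz');d=f['d'];st=dict(tcp_pos=f['p'],orientation=f['q'])
c=r.calibration('wrist');K=np.array(c['mtx']);T=np.array(c['tool_from_camera']);q=f['q']
M=Ro.from_quat([q[1],q[2],q[3],q[0]]).as_matrix()
def W(u,v): 
    u,v=u/1.4,v/1.4;p=d[round(v),round(u)]*np.linalg.solve(K,[u,v,1]);return (M@(T[:3,:3]@p+T[:3,3])+f['p']).round(4)
for n,u,v in(('noseTop',394,222),('linMid',394,265),('linBase',393,310),('barrelrim',393,327),('cradleL',330,148),('cradleR',462,148),('groove far',394,20),('grooveL',368,60),('grooveR',421,60),('clampL',350,362),('clampR',437,362),('barrel far',393,480)):print(n,W(u,v))
# liner axis: median of points z>0.07 in bands of rows
for v0 in(226,250,275,305,350,400,450,490):
    P=np.array([W(u,v0) for u in np.arange(340,450,1.4)]);P=P[(P[:,2]>.068)&(P[:,2]<.1)]
    if len(P):print(v0,P.min(0),P.max(0),((P[0]+P[-1])/2).round(4))
```

```text
noseTop [0.5511 0.0756 0.0913]
linMid [0.5446 0.0483 0.0904]
linBase [0.5367 0.0179 0.0893]
barrelrim [0.5349 0.0096 0.0996]
cradleL [0.517  0.1314 0.0429]
cradleR [0.6083 0.1099 0.0438]
groove far [0.5789 0.1939 0.0616]
grooveL [0.5577 0.1736 0.0717]
grooveR [0.5887 0.1645 0.0801]
clampL [ 0.5021 -0.0056  0.1059]
clampR [ 0.5581 -0.0185  0.1063]
barrel far [ 0.507  -0.1074  0.0991]
226 [0.5371 0.0686 0.0795] [0.5631 0.0751 0.0912] [0.5501 0.0718 0.0808]
250 [0.533  0.0532 0.0799] [0.5587 0.0597 0.0905] [0.5458 0.0562 0.08  ]
275 [0.5287 0.0358 0.0776] [0.5549 0.0431 0.0907] [0.5418 0.039  0.0781]
305 [0.5247 0.0146 0.0776] [0.5501 0.023  0.0907] [0.5374 0.0182 0.0794]
350 [ 0.4975 -0.0187  0.0703] [ 0.5633 -0.0016  0.0994] [ 0.5304 -0.0097  0.0915]
400 [ 0.5011 -0.0569  0.0823] [ 0.5392 -0.0419  0.0999] [ 0.5202 -0.0522  0.0827]
450 [ 0.4892 -0.097   0.0778] [ 0.5292 -0.0809  0.0999] [ 0.5092 -0.0948  0.0811]
490 [ 0.4825 -0.1368  0.0793] [ 0.5206 -0.1153  0.0995] [ 0.5015 -0.1308  0.081 ]
```

>>> servo_tool(
  commands=[
    [1,[0.003,-0.005,0.03],[0,0,0.005]],
    [1,[0.003,-0.005,0.065],[0,0,0.005]],
    [1,[0.003,-0.005,0.1],[0,0,0.005]],
    [1,[0.003,-0.005,0.13],[0,0,0.005]],
    [1,[0.003,-0.005,0.147],[0,0,0.005]],
    [1,[0.003,-0.005,0.147],[0,0,0.005]],
  ],
)

```text
clock: 1.98
tcp_pos: [0.5377, 0.0434, 0.0651]
orientation: [-0.002, 0.785, 0.62, -0.004]
contact_force: [-0.7, 0.2, 0.3]
opening: 0.0855
```

>>> servo_tool(
  commands=[
    [0,[0,0,0],[0,0,0]],
    [0,[0,0,0],[0,0,0]],
    [0,[0,0,0],[0,0,0]],
    [0,[0,0,0],[0,0,0]],
    [0,[0,0,0],[0,0,0]],
    [0,[0,0,0],[0,0,0]],
    [0,[0,0,0],[0,0,0]],
    [0,[0,0,0],[0,0,0]],
  ],
  grip_force=30,
)

```text
clock: 2.65
tcp_pos: [0.5418, 0.0435, 0.068]
orientation: [0.0, 0.785, 0.62, -0.0]
contact_force: [5.6, 0.5, 11.4]
opening: 0.0197
```

```bash
cat >> h.py <<'E'
D=np.array([.2334,.9724,0]);X=np.array([.9724,-.2334,0]);O=np.array([.548,.064,0])
def rep(y=None,z=None,x=0.):
    s=r.read_state();p=s['tcp_pos']-O
    print('t',s['clock'],'bench xyz',(p@X).round(4),(p@D).round(4),p[2].round(4),'F',np.round([s['contact_force']@X,s['contact_force']@D,s['contact_force'][2]],1),'open',round(s['opening'],4))
    if y is not None: print('to',tgt(O+x*X+y*D+[0,0,z],-.2356,s))
E
python3 -c "
from h import *
rep(.04,.068)"
```

```text
t 2.65 bench xyz -0.0012 -0.0213 0.068 F [ 5.3  1.8 11.4] open 0.0197
to (array([ 0.0613,  0.0013, -0.0001]), array([0.    , 0.0011, 0.0012]))
```

```bash
python3 -c "
from h import *
rep()
a,d=r.capture('wrist');b,e=r.capture('side')
a=np.vstack([cv2.resize(a[120:420,120:440],(640,600)) ]);save('w2',a)
save('s2',b,(240,140,360,290),4)
rep()"
```

```text
t 2.65 bench xyz -0.0012 -0.0213 0.068 F [ 5.3  1.8 11.4] open 0.0197
t 2.75 bench xyz -0.0012 -0.0213 0.068 F [ 5.2  0.8 10.1] open 0.0193
```

View pics/w2.png

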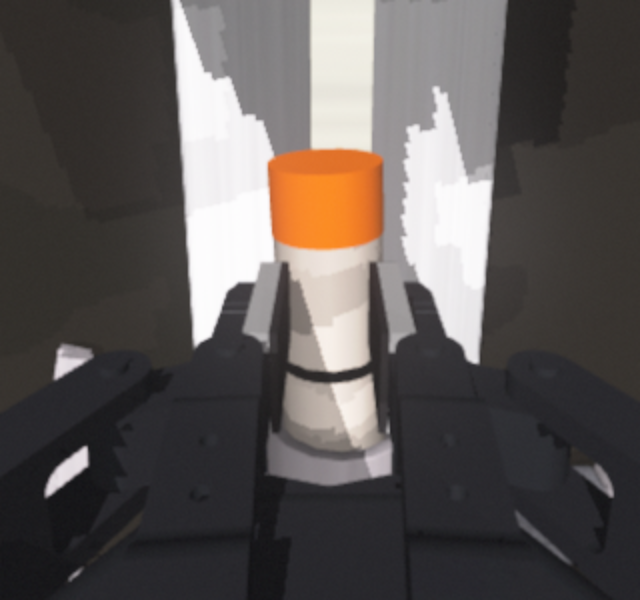

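The wrist crop shows the pads astride the liner behind the orange cap, but their gap looks narrower than the liner, as if they pinch its upper chord. Checking the side view.

View pics/s2.png

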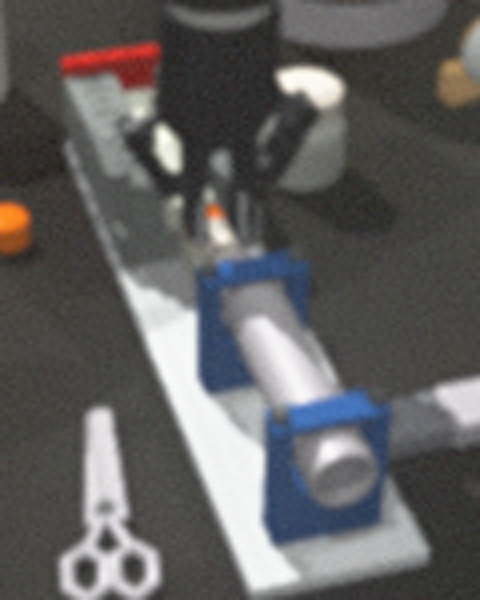

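>>> servo_tool(
  commands=[
    [0.6,[0,0,0],[0,0,0]],
    [0.6,[0,0,0],[0,0,0]],
    [0.6,[-0.006,0,0.004],[0,0,0]],
    [0.6,[-0.01,0.001,0.008],[0,0,0]],
    [0.6,[-0.01,0.001,0.008],[0,0,0]],
  ],
)

```text
clock: 3.17
tcp_pos: [0.5393, 0.0326, 0.0588]
orientation: [-0.0, 0.785, 0.619, -0.001]
contact_force: [-0.4, -0.6, -0.6]
opening: 0.0515
```

>>> servo_tool(
  commands=[
    [0,[0,0,0],[0,0,0]],
    [0,[0,0,0],[0,0,0]],
    [0,[0,0,0],[0,0,0]],
    [0,[0,0,0],[0,0,0]],
    [0,[0,0,0],[0,0,0]],
    [0,[0,0,0],[0,0,0]],
  ],
  grip_force=25,
)

```text
clock: 3.67
tcp_pos: [0.5401, 0.0324, 0.0591]
orientation: [0.001, 0.785, 0.619, -0.001]
contact_force: [5.0, -2.9, 2.1]
opening: 0.0267
```

```bash
python3 -c "
from h import *
rep(.04,.060)
s=r.read_state();a,d=r.capture('wrist');c=r.calibration('wrist');K=np.array(c['mtx']);T=np.array(c['tool_from_camera'])
v,u=np.mgrid[200:360:12,225:345:10];z=d[v,u]
P=np.stack([u,v,np.ones_like(u)],-1)@np.linalg.inv(K).T*z[...,None];P=P@T[:3,:3].T+T[:3,3]
np.set_printoptions(linewidth=200,suppress=True)
print((P[...,0]*1000).round()[:,6]);print((P[...,1]*1000).round());print((P[...,2]*1000).round());rep()"
```

```text
t 3.6667 bench xyz -0.0003 -0.0326 0.0591 F [ 5.5 -1.6  2.1] open 0.0267
to (array([ 0.0725,  0.0003, -0.0011]), array([-0.0004,  0.0022,  0.0006]))
[ 40.  35.  29.  24.  18.  12.   6.   1.  -5. -12. -18. -25. -25. -31.]
[[-42. -35. -28. -15. -10.  -6.  -2.   2.   7.  18.  25.  32.]
 [-42. -35. -29. -15. -10.  -6.  -2.   2.   7.  19.  25.  32.]
 [-43. -36. -29. -15. -10.  -6.  -2.   2.   7.  19.  26.  33.]
 [-43. -36. -29. -16. -11.  -6.  -2.   3.   7.  19.  26.  33.]
 [-44. -37. -29. -16. -11.  -6.  -2.   3.   7.  19.  -2.  33.]
 [-44. -37. -20. -15. -11.  -6.  -2.   3.   7.  11.  16.  34.]
 [-28. -24. -18. -15. -11.  -6.  -2.   3.   8.  11.  15.  20.]
 [-26. -21. -17. -15. -11.  -6.  -2.   3.   8.  11.  13.  17.]
 [-22. -19. -17. -15. -11.  -6.  -2.   3.   8.  11.  13.  16.]
 [-21. -18. -17. -17. -11.  -6.  -2.   3.   8.  11.  13.  14.]
 [-19. -16. -17. -17. -11.  -6.  -2.   3.   8.  14.  13.  12.]
 [-18. -15. -17. -16. -12.  -7.  -2.   3.   8.  12.  13.  11.]
 [-17. -14. -23. -16. -11.  -6.  -2.   3.   7.  12.  18.  10.]
 [-16. -14. -23. -16. -11.  -6.  -2.   3.   7.  12.  18.  10
[... 427 characters left out ...]
.  -26.  -31.  -29.   46.]
 [ -32.  -33.  -41.  -28.  -27.  -30.  -30.  -30.  -26.  -33.  -41.  -32.]
 [ -44.  -51.  -51.  -31.  -27.  -30.  -31.  -30.  -27.  -34.  -51.  -52.]
 [ -64.  -60.  -53.  -31.  -28.  -30.  -32.  -29.  -28.  -36.  -54.  -61.]
 [ -68.  -68.  -54.  -13.  -27.  -30.  -31.  -31.  -27.  -38.  -57.  -69.]
 [ -82.  -82.  -55.  -22.  -28.  -29.  -31.  -30.  -27.  -12.  -57.  -81.]
 [ -88.  -88.  -56.  -31.  -26.  -29.  -30.  -30.  -27.  -32.  -59.  -87.]
 [ -92.  -92.  -16.  -31.  -36.  -39.  -39.  -39.  -39.  -36.  -30.  -93.]
 [ -96.  -95.  -20.  -31.  -37.  -39.  -39.  -39.  -39.  -35.  -30.  -95.]]
t 3.7167 bench xyz -0.0003 -0.0326 0.0591 F [ 5.1 -2.   1.8] open 0.0268
```

Good full-diameter grip now (27 mm opening). Drawing.

>>> servo_tool(
  commands=[
    [0,[0.005,0,0],[0,0,0]],
    [0,[0.014,0,0],[0,0,0]],
    [0,[0.025,0,0],[0,0,0]],
    [0,[0.036,0,0],[0,0,0]],
    [0,[0.047,0,0],[0,0,0]],
    [0,[0.058,0,0],[0,0,0]],
    [0,[0.066,0,0],[0,0,0]],
    [0,[0.07,0,0],[0,0,0]],
  ],
)

```text
clock: 4.38
tcp_pos: [0.5574, 0.1018, 0.0587]
orientation: [0.001, 0.785, 0.62, -0.001]
contact_force: [4.1, -4.5, -3.8]
opening: 0.0268
```

```bash
python3 -c "
from h import *
rep(-.03,.06)
a,d=r.capture('wrist');save('w3',a,k=1.2);rep()"
```

```text
t 4.3833 bench xyz 0.0003 0.0389 0.0587 F [ 5.1 -3.4 -3.8] open 0.0268
to (array([-0.0689, -0.0004, -0.0011]), array([0.0008, 0.0026, 0.0012]))
t 4.4333 bench xyz 0.0004 0.0396 0.0588 F [ 4.7  1.9 -4.5] open 0.0267
```

View pics/w3.png

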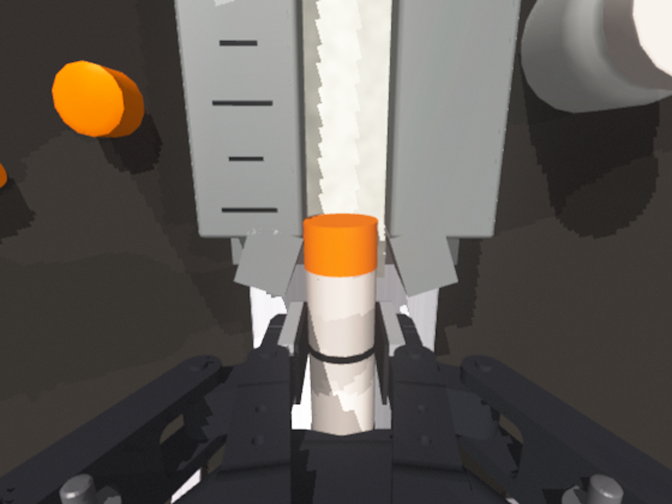

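The nose is entering the flared groove at (340,240), about 2 mm left of its middle. The bench x estimate is corrected by +2 mm. Regripping.

>>> servo_tool(
  commands=[
    [0.6,[0,0.002,0],[0,0,0]],
    [0.6,[0,0.002,0],[0,0,0]],
    [0.6,[0,0.002,0],[0,0,0]],
    [0.6,[-0.015,0.002,0],[0,0,0]],
    [0.6,[-0.04,0.002,0],[0,0,0]],
    [0.6,[-0.062,0.002,0],[0,0,0]],
    [0.6,[-0.07,0.002,0],[0,0,0]],
    [0.6,[-0.07,0.002,0],[0,0,0]],
  ],
)

```text
clock: 5.1
tcp_pos: [0.5425, 0.0318, 0.0591]
orientation: [0.001, 0.786, 0.619, -0.001]
contact_force: [0.1, 0.4, -0.9]
opening: 0.0512
```

>>> servo_tool(
  commands=[
    [0,[0,0,0],[0,0,0]],
    [0,[0,0,0],[0,0,0]],
    [0,[0,0,0],[0,0,0]],
    [0,[0,0,0],[0,0,0]],
    [0,[0,0,0],[0,0,0]],
    [0,[0,0,0],[0,0,0]],
  ],
)

```text
clock: 5.6
tcp_pos: [0.5425, 0.032, 0.0594]
orientation: [0.001, 0.786, 0.619, -0.001]
contact_force: [-3.0, -3.8, 4.9]
opening: 0.0265
```

```bash
python3 -c "
from h import *
rep(.04,.06,.002)"
```

```text
t 5.6 bench xyz 0.0021 -0.0324 0.0594 F [-2.  -4.4  4.9] open 0.0265
to (array([ 0.0724, -0.0001, -0.0008]), array([ 0.0006,  0.0029, -0.0008]))
```

>>> servo_tool(
  commands=[
    [0,[0.004,0,0],[0,0,0]],
    [0,[0.012,0,0],[0,0,0]],
    [0,[0.02,0,0],[0,0,0]],
    [0,[0.028,0,0],[0,0,0]],
    [0,[0.036,0,0],[0,0,0]],
  ],
)

```text
clock: 6.02
tcp_pos: [0.5511, 0.068, 0.0594]
orientation: [0.001, 0.785, 0.619, -0.001]
contact_force: [-2.8, -4.3, 3.6]
opening: 0.0266
```

>>> servo_tool(
  commands=[
    [0,[0.006,0,0],[0,0,0]],
    [0,[0.013,0,0],[0,0,0]],
    [0,[0.021,0,0],[0,0,0]],
    [0,[0.029,0,0],[0,0,0]],
    [0,[0.034,0,0],[0,0,0]],
    [0,[0.035,0,0],[0,0,0]],
    [0,[0.035,0,0],[0,0,0]],
  ],
)

```text
clock: 6.6
tcp_pos: [0.5593, 0.1028, 0.059]
orientation: [0.001, 0.785, 0.619, -0.001]
contact_force: [0.1, 0.8, -3.0]
opening: 0.0266
```

```bash
python3 -c "
from h import *
rep(-.025,.06,.002)
a,d=r.capture('wrist');save('w4',a,k=1.2);rep()"
```

```text
t 6.6 bench xyz 0.002 0.0403 0.059 F [-0.1  0.8 -3. ] open 0.0266
to (array([-0.0653,  0.    , -0.0008]), array([0.0003, 0.0028, 0.0004]))
t 6.65 bench xyz 0.0019 0.04 0.0591 F [ 0.   1.  -3.2] open 0.0263
```

View pics/w4.png

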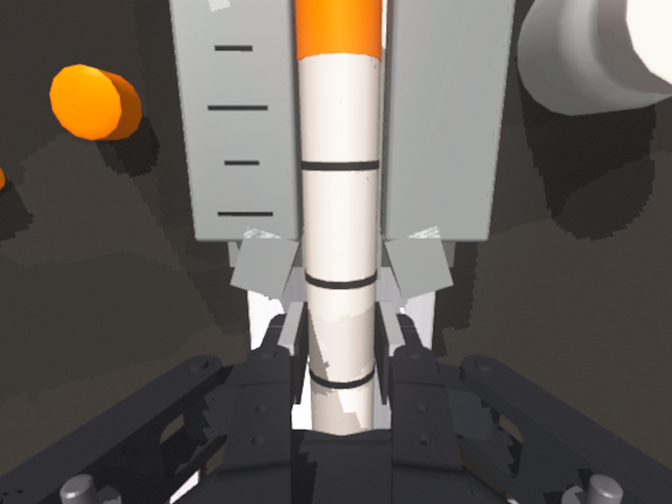

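The liner is in the groove, centred, with the cap past the top of the view and the rear ring at (342,380) between the pads. By dead reckoning the tail is at about bench y −33 mm. Regripping near the tail.

>>> servo_tool(
  commands=[
    [0.6,[0,0,0],[0,0,0]],
    [0.6,[0,0,0],[0,0,0]],
    [0.6,[0,0,0],[0,0,0]],
    [0.6,[-0.015,0,0],[0,0,0]],
    [0.6,[-0.035,0,0],[0,0,0]],
    [0.6,[-0.054,0,0],[0,0,0]],
    [0.6,[-0.061,0,0],[0,0,0]],
    [0.6,[-0.061,0,0],[0,0,0]],
  ],
)

```text
clock: 7.32
tcp_pos: [0.5444, 0.0411, 0.0595]
orientation: [0.001, 0.786, 0.618, -0.001]
contact_force: [-0.2, 0.2, -0.4]
opening: 0.0511
```

>>> servo_tool(
  commands=[
    [0,[0,0,0],[0,0,0]],
    [0,[0,0,0],[0,0,0]],
    [0,[0,0,0],[0,0,0]],
    [0,[0,0,0],[0,0,0]],
    [0,[0,0,0],[0,0,0]],
    [0,[0,0,0],[0,0,0]],
  ],
)

```text
clock: 7.82
tcp_pos: [0.5446, 0.0413, 0.0598]
orientation: [0.002, 0.786, 0.618, -0.001]
contact_force: [-1.4, -4.4, 6.5]
opening: 0.0262
```

>>> servo_tool(
  commands=[
    [0,[0.004,0,0],[0,0,0]],
    [0,[0.012,0,0],[0,0,0]],
    [0,[0.02,0,0],[0,0,0]],
    [0,[0.028,0,0],[0,0,0]],
    [0,[0.036,0,0],[0,0,0]],
    [0,[0.044,0,0],[0,0,0]],
    [0,[0.05,0,0],[0,0,0]],
    [0,[0.05,0,0],[0,0,0]],
  ],
)

```text
clock: 8.48
tcp_pos: [0.5571, 0.0918, 0.0599]
orientation: [0.002, 0.785, 0.619, -0.001]
contact_force: [-0.0, -0.3, 5.5]
opening: 0.0263
```

```bash
python3 -c "
from h import *
rep(.04,.06,.002)"
```

```text
t 8.4833 bench xyz 0.0023 0.0292 0.0599 F [ 0.1 -0.3  5.5] open 0.0263
to (array([ 0.0108, -0.0003, -0.0002]), array([ 0.0016,  0.0031, -0.0004]))
```

>>> servo_tool(
  commands=[
    [0,[0.003,0,0],[0,0,0]],
    [0,[0.006,0,0],[0,0,0]],
    [0,[0.009,0,0],[0,0,0]],
    [0,[0.011,0,0],[0,0,0]],
    [0,[0.012,0,0],[0,0,0]],
    [0,[0.012,0,0],[0,0,0]],
  ],
)

```text
clock: 8.98
tcp_pos: [0.5595, 0.1022, 0.0598]
orientation: [0.003, 0.786, 0.619, -0.002]
contact_force: [-2.6, -11.8, 6.6]
opening: 0.0266
```

```bash
python3 -c "
from h import *
rep()
b,e=r.capture('scene');np.savez('sc5',b=b,e=e)
save('sc5',b,(240,200,350,340),4)
rep()"
```

```text
t 8.9833 bench xyz 0.0023 0.0398 0.0598 F [  0.3 -12.    6.6] open 0.0266
t 9.0333 bench xyz 0.0023 0.0398 0.0598 F [  0.4 -11.    7.1] open 0.0262
```

View pics/sc5.png

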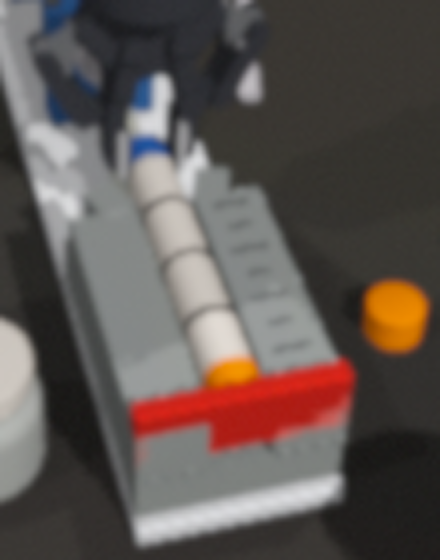

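The cap at (232,372) sits against the red stop, and the −12 N push-back confirms contact. Releasing and lifting off.

>>> servo_tool(
  commands=[
    [0.7,[0,0,0],[0,0,0]],
    [0.7,[-0.002,0,0],[0,0,0]],
    [0.7,[-0.004,0,0],[0,0,0]],
    [0.7,[-0.004,0,0],[0,0,0]],
    [0.7,[-0.004,0,-0.02],[0,0,0]],
    [0.7,[-0.004,0,-0.05],[0,0,0]],
    [0.7,[-0.004,0,-0.08],[0,0,0]],
    [0.7,[-0.004,0,-0.1],[0,0,0]],
  ],
)

```text
clock: 9.7
tcp_pos: [0.5592, 0.0994, 0.1623]
orientation: [0.003, 0.786, 0.619, -0.001]
contact_force: [0.7, 0.2, -0.1]
opening: 0.0595
```

>>> servo_tool(
  commands=[
    [0.7,[0,0,-0.03],[0,0,0]],
    [0.7,[0,0,-0.06],[0,0,0]],
    [0.7,[0.02,0,-0.08],[0,0,0]],
    [0.7,[0.02,0,-0.08],[0,0,0]],
  ],
)

```text
clock: 10.03
tcp_pos: [0.566, 0.1218, 0.2467]
orientation: [0.004, 0.785, 0.619, 0.003]
contact_force: [-0.1, 0.1, 0.1]
opening: 0.0596
```

```bash
python3 -c "
from h import *
rep()
s=r.read_state();a,d=r.capture('wrist');np.savez('w6',a=a,d=d,p=s['tcp_pos'],q=s['orientation']);save('w6',a,k=1.3);rep()"
```

```text
t 10.0333 bench xyz 0.004 0.0604 0.2467 F [-0.1  0.1  0.1] open 0.0596
t 10.0833 bench xyz 0.0033 0.0592 0.2442 F [ 0.1 -0.1 -0.8] open 0.06
```

View pics/w6.png

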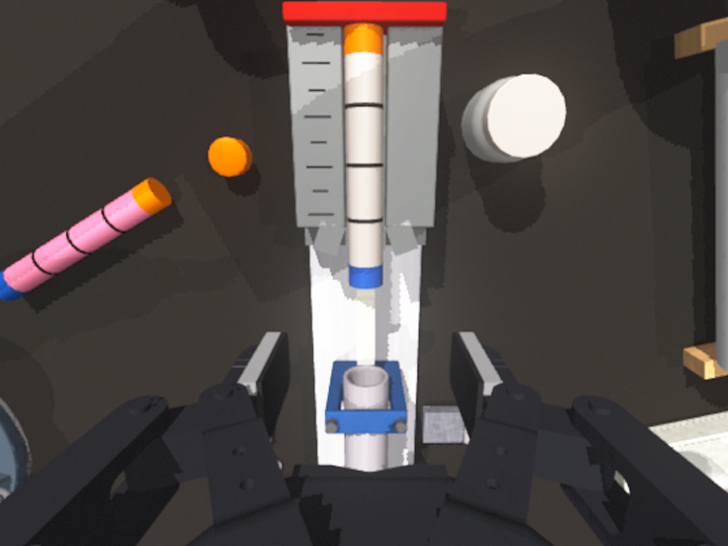

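The wrist view shows the liner centred in the groove, its orange cap touching the red stop at (364,25) and its tail at (365,288) well clear of the barrel; the jar, cap and scissors look undisturbed. One numeric check follows.

Run:
```python
from h import *
f=np.load('w6.npz');d=f['d'];c=r.calibration('wrist');K=np.array(c['mtx']);T=np.array(c['tool_from_camera']);q=f['q']
M=Ro.from_quat([q[1],q[2],q[3],q[0]]).as_matrix()
def W(u,v):
    u,v=u/1.3,v/1.3;p=d[round(v),round(u)]*np.linalg.solve(K,[u,v,1]);p=M@(T[:3,:3]@p+T[:3,3])+f['p']-O;return np.round([p@X,p@D,p[2]],4)
for n,u,v in(('nose',363,28),('stop front',363,20),('stop left',300,14),('stopright',430,14),('tail',365,284),('mid',364,180),('grL',343,120),('grR',388,120),('crL',300,215),('crR',428,215)):print(n,W(u,v))
for v in range(14,34,2):print(v,W(363,v))
```

```text
nose [-0.0013  0.2159  0.0894]
stop front [-0.0012  0.2202  0.0914]
stop left [-0.0432  0.2229  0.0939]
stopright [0.0436 0.2233 0.0935]
tail [-0.0003  0.0328  0.0896]
mid [-0.0009  0.1146  0.0896]
grL [-0.0164  0.1577  0.0799]
grR [0.017  0.1576 0.0814]
crL [-0.0513  0.0873  0.0818]
crR [0.0498 0.087  0.0799]
14 [-0.0012  0.2232  0.0932]
16 [-0.0012  0.2221  0.0929]
18 [-0.0012  0.2206  0.0939]
20 [-0.0012  0.2202  0.0914]
22 [-0.0012  0.2189  0.0918]
24 [-0.0013  0.2185  0.0889]
26 [-0.0013  0.2171  0.0896]
28 [-0.0013  0.2159  0.0894]
30 [-0.0013  0.2142  0.0912]
32 [-0.0013  0.2135  0.0893]
```

The nose is within about 1–2 mm of the stop face, the liner is level (top 89–90 mm all along), and it is centred in the groove. Handing in.

```bash
python3 -c "
from h import *
rep();print(r.sign_off())"
```

```text
t 10.0833 bench xyz 0.0033 0.0592 0.2442 F [ 0.1 -0.1 -0.8] open 0.06
the job is handed in; nothing more can be done
None
```

I drew the white liner out of the barrel in three grips, slid it along the groove until its cap met the red stop, let go, raised the arm clear and handed in at about 10 s.

**Last checks:**
- **Nose:** it stopped against the end stop with about −12 N of push-back. The last wrist picture puts it within about 2 mm of the stop's face.
- **Liner:** it is level (top 89–90 mm high at nose, middle and tail) and within about 1.5 mm of the groove's middle line. The tail is about 85 mm clear of the barrel.
- **Gripper:** it was open, with forces under 1 N.
- **Other things:** I saw no bystander shifted, but the last picture does not show the jug, the tub or most of the scissors and brush.

**What disagreed:** the first grip closed too high on the liner (20 mm opening instead of about 27). I let go and regripped 9 mm lower before pulling. My first estimate of the bench's middle line was also about 2 mm off across the bench. I corrected it at the first regrip.

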